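# Clear the taped spot and tip the heatsink over onto it

### The arm

A 6-joint arm with a two-finger parallel gripper is mounted at the origin on the work surface. World frame = base frame: x ahead of the robot, y to its left, z up, the work surface at z = 0. Lengths are in m, angles in rad, forces in N, time in s.
With the tool pointing down it reaches from about 0.425 to 0.95 m from the base axis. Payload 3.5 kg.
Tool frame: the origin (TCP) lies on the centre line of the jaws, within the pads' length; the fingertips stand 8 mm ahead of it and the grasp point (between the pads) lies 11 mm behind it; z points along the fingers, y is the line along which they close (so a half turn about z gives the same grasp; the last joint's range is limited). The gripper opens to 85 mm and grips with 20 to 120 N. Pads are 22 mm wide; open, the fingers measure 114 mm over their backs; the gripper's body (76 mm by 85 mm) begins 54 mm behind the grasp point. The pads swing forward as they close: fully open they stand 13 mm farther back than shut.
Start: joints at [-1.389, 0.286, 1.577, -0, 1.279, -0.15], TCP at [0.22, -0.638, 0.239] pointing down, gripper open.
Joint ranges: [-2.77, 2.77], [-0.9, 2.22], [0.21, 2.48], [-1.53, 4.67], [0.24, 2.81], [-2.84, 2.84]. Speed limits (rad/s): [2.79, 2.79, 3.14, 3.14, 3.14, 3.14].

### API

Orientations are given as [roll, pitch, yaw] about the fixed x, y, z axes, in that order (R = Rz(yaw) Ry(pitch) Rx(roll)).
In Python, from station import read_state, read_camera, calibration, sign_off gives the robot as it stands. The module is installed in compiled form; this text tells all that it offers.
- The arm moves only by the shell command python3 -m creep 'ROWS'. ROWS is JSON, a list of rows, each a list of 7 numbers: the gripper command: -1 is shut, 1 is fully open, values between are in proportion, then the shift along the world's x, y, z in cm, then the turn, a rotation vector about the world's x, y, z in rad. A call has 1 to 12 rows; each row is the pose to reach, as a shift and turn from the pose commanded when the call began; what a row does not reach only later rows make up. A row lasts 1/12 s, in which the tool goes at most 41.7 mm and 7.16 degrees, less where a joint would pass 70% of its speed; a pose out of reach is approached as far as the arm can. A call with a gripper value outside its range is refused whole. The fingers move at their own pace and stop on an object; the grip force is fixed at half the most. Time passes only in rows, so rows that repeat a pose let the fingers close. It gives the time, the measured TCP pose, the force, the opening and the grip force at its end, in the units of the state.
- read_state(): the state, without advancing time (a new reading comes with each control period).
- read_camera(name): name is "scene" or "top"; returns (picture, depth): 420x560x3 uint8, red, green, blue; 420x560 float32, m along the optical axis (not along the pixel's ray), 0 where there is no reading.
- calibration(name): a dict with "fx", "fy", "cx", "cy" (pixels), "k1" (the pictures are not rectified: a ray, as slopes to the right and down, at radius r is drawn at 1 + k1 r^2 times it, then the intrinsics apply), "rvec" (rotation vector, rad) and "tvec" (3), from world to camera coordinates, as OpenCV has them. Camera axes: x right, y down, z forward; pixel columns grow to the right and rows downward; lengths in m; the calibration is good to about 2 mm. A picture is of the moment at which its call begins. calibration takes no time and is no camera call.
- sign_off(): hands the job in; it is judged then, once.
The state is a dict: "time": time; "qpos": joint angles; "joint_velocities": joint speeds; "effort": joint torques, N m; "tool_pos": TCP position; "orientation": TCP orientation; "wrist_force": force on the tool from outside, world axes, zero at the start; "ft_torque": the same for the moment, N m; "width": finger opening in m; "gripper_force": force on a finger pad.
Only numpy, scipy, OpenCV 4.12 (cv2) and the standard library are available. Lean on these libraries where they do the work, as an engineer would, in place of code of your own. Each camera call takes 0.05 s, during which the arm holds its last target. There are 200 camera calls.

### The job

Push the chrome knob along the mat with the fingertips until it is completely outside the taped rectangle, while the heatsink still stands. Then push the standing aluminium heatsink gently near its top so that it topples over its fins and comes to rest lying flat, fins down and flat mounting face up, wholly inside the tape. Nothing is to be lifted or carried, and the two glass tubes and the valve socket beside the mat are to be left alone.

Things in the scene. Friction and masses are not known exactly. Their poses are not given: they have to be found in the camera images.
- mat: black rubber mat lying fixed on the desk, 210 (x) x 250 (y) x 3 mm thick; origin at the centre of its underside, z up
- zone (a point): centre of the taped rectangle, on the mat's top face (10 mm to +x of the mat's centre), axes parallel to the mat's. Inside the 8 mm wide pale tape lines the rectangle measures 130 mm along x and 140 mm along y; the tape has no thickness to speak of
- heatsink: loose aluminium heatsink, about 0.26 kg, standing on end on the mat: 30 (x) x 100 (y) x 90 mm (z). Origin: centre of its underside as it stands. Flat mounting face at x = -15 mm (6 mm base plate); eight 3 mm fins run the full height, tips at x = +15 mm. It stands across the zone's -x tape line, its fins (+x) facing about along the zone's +x, fin tips 15 to 25 mm inside that line
- heatsink_mid (a point): middle of the heatsink's outline, 45 mm above its origin. The mass centre is about 20 mm behind the fin tips: pushed high on the flat face it tips about the foot of the fins and falls by itself once leaned about 25 degrees. Lying fins down it is 30 mm high, its own x axis pointing down
- foot_l (a point): corner of the heatsink's fin-tip side: foot, y = +50 mm as it stands (local x = +15 mm)
- foot_r (a point): corner of the heatsink's fin-tip side: foot, y = -50 mm as it stands (local x = +15 mm)
- top_l (a point): corner of the heatsink's fin-tip side: top, y = +50 mm as it stands (local x = +15 mm)
- top_r (a point): corner of the heatsink's fin-tip side: top, y = -50 mm as it stands (local x = +15 mm)
- knob: loose round chrome volume knob, 38 mm diameter, 24 mm high, 60 g, standing on its wide end inside the taped rectangle; origin at the centre of its underside
- knob_mid (a point): centre of the knob, 12 mm above its underside
- tube_a: loose squat glass output tube standing on its black base on the desk beyond the mat's +x edge, 44 mm diameter, 78 mm high, origin at the centre of its underside; leave alone
- tube_b: loose squat glass output tube standing on its black base on the desk beyond the mat's +x edge, 44 mm diameter, 78 mm high, origin at the centre of its underside; leave alone
- socket: loose round black bakelite valve socket on the desk beside the tubes, 46 mm diameter, 22 mm high, origin at the centre of its underside; leave alone
There are look-alikes about, which are no part of the job. Leave any yellow look-alike of the knob alone. What is shaped like the heatsink but green is not meant.

How it is judged:
By the outcome, as a careful person would: the job done as asked, in the order asked, and still so for the second after the job is handed in, with the robot touching nothing.
It also fails if it takes over 48 s, if anything falls off the work surface, if the arm or the gripper's body presses on something with over 40 N, if the wrist force passes 120 N, or if a joint passes its speed limit or range.

## Working session

There is one attempt and no reset: what is moved stays moved. The work goes in short steps, Python scripts to look and compute and a shell command to move; the robot and the scene stay as the last step left them, time stands still between calls to the robot, and variables do not carry over. Pictures are saved under pics/ and viewed, at most 10 in all, crops included, and the job is handed in when it is done.

```bash
mkdir -p pics
cat > h.py <<'E'
import numpy as np, cv2
from station import *
def world(name,depth):
    c=calibration(name); h,w=depth.shape
    u,v=np.meshgrid(np.arange(w),np.arange(h))
    K=np.array([[c['fx'],0,c['cx']],[0,c['fy'],c['cy']],[0,0,1.]])
    p=cv2.undistortPoints(np.stack([u,v],-1).reshape(-1,1,2).astype(float),K,np.array([c['k1'],0,0,0.])).reshape(h,w,2)
    X=np.concatenate([p*depth[...,None],depth[...,None]],-1)
    R=cv2.Rodrigues(np.array(c['rvec'],float))[0]
    W=(X-np.array(c['tvec']).ravel())@R
    W[depth==0]=np.nan
    return W
def snap(name,tag):
    p,d=read_camera(name); cv2.imwrite(f'pics/{tag}.png',p[...,::-1]); W=world(name,d)
    np.savez(f'pics/{tag}.npz',p=p,W=W); return p,W
E
python3 - <<'E'
from h import *
snap('top','t0');snap('scene','s0')
a=cv2.imread('pics/t0.png')
s=read_state();print(s['tool_pos'],s['orientation'],s['time'])
E
```

```text
[ 0.21980608 -0.63758146  0.23805777] [-3.13942259e+00 -2.98633307e-04  3.31817895e-01] 0.1
```

View pics/t0.png

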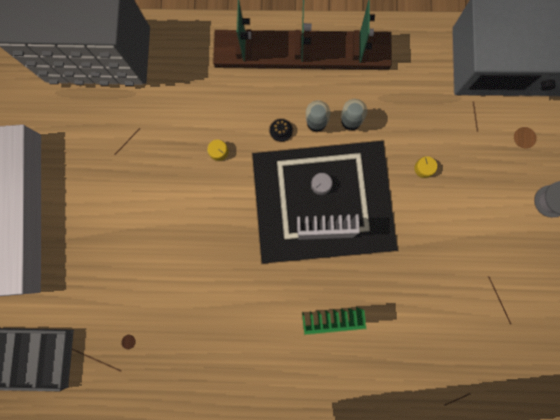

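View pics/s0.png

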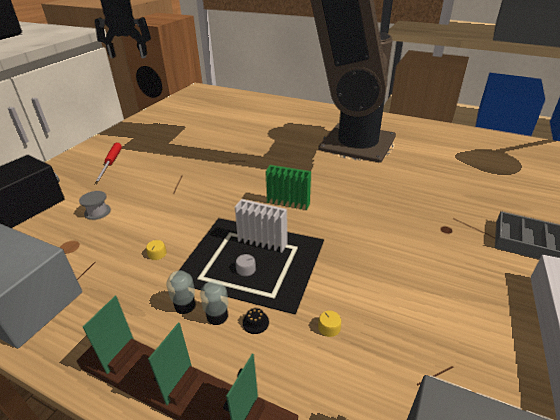

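The top view shows the mat around (325,200), the tape corners near (278,161), (361,154), (368,232) and (286,238), and the knob at (321,183). The heatsink is at (328,226), the tubes at (317,115) and (353,113), and the socket at (281,129). A green look-alike is at (334,320), with yellow knobs on both sides.

Run:
```python
from h import *
f=np.load('pics/t0.npz');p=f['p'].astype(int);W=f['W']
np.set_printoptions(precision=4,suppress=True)
v,u=np.mgrid[:420,:560]
roi=(u>240)&(u<410)&(v>130)&(v<275)
z=W[...,2]
mat=roi&(p.max(-1)<45)&(abs(z-.003)<.004)
m=cv2.morphologyEx(mat.astype(np.uint8),cv2.MORPH_OPEN,np.ones((3,3)))>0
r=cv2.minAreaRect(W[m][:,:2].astype(np.float32)*1000);print('mat',r,cv2.boxPoints(r).tolist(),np.median(z[m]))
t=roi&(p.min(-1)>110)&(abs(z-.003)<.004)&(u>270)&(u<375)&(v>148)&(v<245)
r=cv2.minAreaRect(W[t][:,:2].astype(np.float32)*1000);print('tape',r,cv2.boxPoints(r).tolist())
k=roi&(z>.018)&(z<.035)&(abs(u-321)<16)&(abs(v-183)<16)
print('knob',W[k].mean(0),np.nanmax(z[k]),k.sum(),cv2.minEnclosingCircle(W[k][:,:2].astype(np.float32)))
h=roi&(z>.086)&(z<.105)&(v>205)
r=cv2.minAreaRect(W[h][:,:2].astype(np.float32)*1000);print('hs',r,cv2.boxPoints(r).tolist(),np.median(z[h]))
for n,(a,b) in dict(ta=(317,115),tb=(353,113),so=(281,129)).items():
  q=(abs(u-a)<17)&(abs(v-b)<18)&(z>.015); print(n,np.nanmedian(W[q],0),np.nanmin(W[q],0),np.nanmax(W[q],0))
```

```text
mat ((590.9112548828125, -46.5316162109375), (205.3113250732422, 245.70726013183594), 6.700448513031006) [[474.6224060058594, 63.50517654418945], [503.2911071777344, -180.52381896972656], [707.2000732421875, -156.5684051513672], [678.5313720703125, 87.46058654785156]] 0.0030206072849896567
tape ((601.20849609375, -44.73786163330078), (146.96258544921875, 156.86752319335938), 6.772603511810303) [[518.9902954101562, 24.483001708984375], [537.4895629882812, -131.28990173339844], [683.4266967773438, -113.95872497558594], [664.9274291992188, 41.814178466796875]]
knob [ 0.6207 -0.0419  0.0265] 0.03301457012485922 328 ((0.6218910217285156, -0.04222172871232033), 0.018835950642824173)
hs ((537.4629516601562, -49.91084289550781), (30.325523376464844, 99.83729553222656), 3.4768688678741455) [[519.30078125, -1.0036340951919556], [525.35546875, -100.65716552734375], [555.6251220703125, -98.81805419921875], [549.5704345703125, 0.835479736328125]] 0.09307162759208253
ta [ 0.7337 -0.0311  0.0701] [ 0.7199 -0.0533  0.0155] [ 0.7611 -0.0104  0.08  ]
tb [ 0.7376 -0.0942  0.0702] [ 0.7234 -0.1184  0.0152] [ 0.767 -0.075  0.08 ]
so [0.7253 0.0349 0.0218] [0.7102 0.0198 0.015 ] [0.7412 0.0499 0.0259]
```

```bash
python3 -m creep '[[-0.45,20.4,27.1,0,0,0,0.68],[-0.45,20.4,27.1,0,0,0,0.68],[-0.45,20.4,27.1,0,0,0,0.68],[-0.45,20.4,27.1,0,0,0,0.68],[-0.45,20.4,27.1,0,0,0,1.357],[-0.45,40.8,54.3,0,0,0,1.357],[-0.45,40.8,54.3,0,0,0,1.357],[-0.45,40.8,54.3,0,0,0,1.357],[-0.45,40.8,54.3,0,0,0,1.357],[-0.45,40.8,54.3,0,0,0,1.357],[-0.45,40.8,54.3,0,0,0,1.357],[-0.45,40.8,54.3,0,0,0,1.357]]'
```

```text
time: 1.1
tool_pos: [0.5209, -0.2364, 0.2389]
orientation: [-3.141, -0.0, 1.692]
wrist_force: [0.2, -1.1, 0.8]
width: 0.0235
gripper_force: 0.0
```

```bash
python3 -m creep '[[-0.45,10.7,14.2,0,0,0,0],[-0.45,10.7,14.2,0,0,0,0],[-0.45,10.7,14.2,0,0,0,0],[-0.45,10.7,14.2,0,0,0,0],[-0.45,10.7,14.2,0,0,0,0],[-0.45,10.7,14.2,0,0,0,0],[-0.45,10.7,14.2,-6,0,0,0],[-0.45,10.7,14.2,-10,0,0,0],[-0.45,10.7,14.2,-14,0,0,0],[-0.45,10.7,14.2,-14,0,0,0],[-0.45,10.7,14.2,-14,0,0,0],[-0.45,10.7,14.2,-14,0,0,0]]'
python3 - <<'E'
from h import *
p,W=snap('scene','s1'); s=read_state(); print(s['tool_pos'],s['orientation'],s['wrist_force'])
t=np.array(s['tool_pos']); m=np.linalg.norm(W[...,:2]-t[:2],axis=-1)<.06
z=W[...,2][m&(W[...,2]>.04)]; print('lowest gripper z',np.percentile(z,[0,.5,1,2,5]), 'tcp',t[2])
cv2.imwrite('pics/s1c.png',cv2.resize(p[120:340,130:380,::-1],None,fx=2.4,fy=2.4))
E
```

```text
time: 2.1
tool_pos: [0.6261, -0.0975, 0.0983]
orientation: [-3.139, -0.001, 1.687]
wrist_force: [0.3, -0.2, 0.5]
width: 0.0237
gripper_force: 0.0
[ 0.62770769 -0.09782615  0.10061282] [3.14018336e+00 9.76586432e-04 1.68759465e+00] [-0.01680656  0.82986287  1.03822704]
lowest gripper z [0.08939368 0.09831125 0.10376574 0.11240447 0.14054525] tcp 0.10061281954270648
```

View pics/s1c.png

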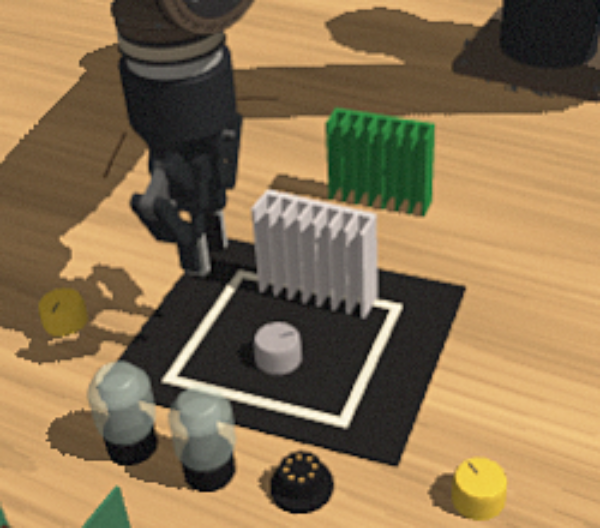

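The gripper is left of the knob at (278,348) in the crop. Its tips are about 5–8 mm below the TCP and clear of the heatsink. Next I descend.

```bash
python3 -m creep '[[-0.45,0,0,-3,0,0,0],[-0.45,0,0,-6,0,0,0],[-0.45,0,0,-7,0,0,0],[-0.45,0,0,-7.5,0,0,0],[-0.45,0,0,-8,0,0,0],[-0.45,0,0,-8,0,0,0],[-0.45,0,0,-8,0,0,0]]'
```

```text
time: 2.73
tool_pos: [0.6286, -0.0969, 0.0212]
orientation: [3.139, 0.001, 1.689]
wrist_force: [0.2, -0.2, 0.3]
width: 0.0233
gripper_force: 0.0
```

```bash
python3 -m creep '[[-0.45,-0.12,1,0,0,0,0],[-0.45,-0.24,2,0,0,0,0],[-0.45,-0.36,3,0,0,0,0],[-0.45,-0.48,4,0,0,0,0],[-0.45,-0.6,5,0,0,0,0],[-0.45,-0.71,6,0,0,0,0],[-0.45,-0.83,7,0,0,0,0],[-0.45,-0.95,8,0,0,0,0],[-0.45,-1.07,9,0,0,0,0],[-0.45,-1.19,10,0,0,0,0],[-0.45,-1.31,11,0,0,0,0],[-0.45,-1.43,12,0,0,0,0]]'
python3 - <<'E'
from h import *
p,W=snap('scene','s2'); s=read_state(); print(s['tool_pos'],s['wrist_force'])
cv2.imwrite('pics/s2c.png',cv2.resize(p[120:340,130:380,::-1],None,fx=2.4,fy=2.4))
E
```

```text
time: 3.73
tool_pos: [0.6129, 0.0245, 0.0193]
orientation: [-3.142, 0.0, 1.689]
wrist_force: [1.0, -0.8, 0.7]
width: 0.0237
gripper_force: 0.4
[0.61233461 0.02621764 0.01909436] [-0.9061782   0.33430584 -0.46105169]
```

View pics/s2c.png

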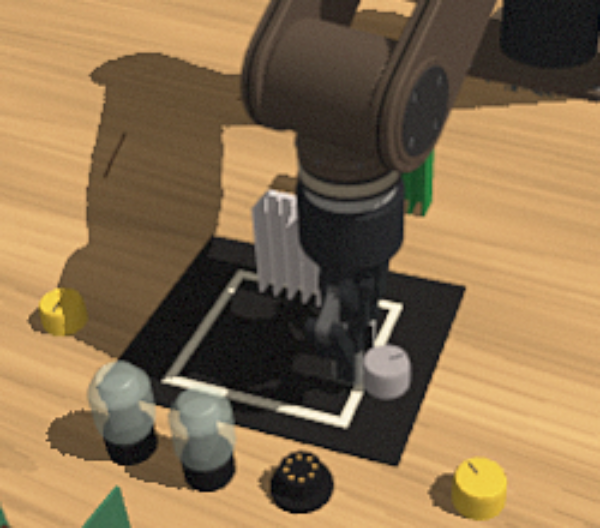

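The knob is at (387,370) in the crop, cradled against the fingers and just over the +y tape line. Next I measure it.

```bash
cat > k.py <<'E'
from h import *
import sys
f=np.load(f'pics/{sys.argv[1]}.npz');p=f['p'].astype(int);W=f['W']
d=W[...,:2]-[.6012,-.0449]
zx=d@[.9931,.1175]; zy=d@[-.1175,.9931]
z=W[...,2]
k=(z>.0235)&(z<.031)&(zy>.075)&(zy<.14)&(abs(zx-.015)<.035)&(p.max(-1)>90)
print(k.sum(),np.nanmedian(zx[k]),np.nanmedian(zy[k]),zx[k].min(),zx[k].max(),zy[k].min(),zy[k].max(),np.median(z[k]))
E
python3 k.py s2
```

```text
239 0.022855113337292825 0.09430240336854748 0.0035782378110714766 0.03910697345118915 0.07565454907794586 0.11166146494598093 0.02799674913179663
```

```bash
python3 -m creep '[[-0.45,-0.06,0.5,0,0,0,0],[-0.45,-0.12,0.9,0,0,0,0],[-0.45,-0.13,1.1,0,0,0,0],[-0.45,-0.13,1.1,0,0,0,0],[-0.45,0.2,-2,0,0,0,0],[-0.45,0.4,-4,0,0,0,0],[-0.45,0.4,-4,4,0,0,0],[-0.45,0.4,-4,8,0,0,0],[-0.45,0.4,-4,12,0,0,0],[-0.45,0.4,-4,16,0,0,0],[-0.45,0.4,-4,18,0,0,0],[-0.45,0.4,-4,18,0,0,0]]'
python3 - <<'E'
from h import *
snap('scene','s3'); snap('top','t3'); s=read_state(); print(s['tool_pos'],s['orientation'],s['wrist_force'])
E
python3 k.py s3; python3 k.py t3
```

```text
time: 4.78
tool_pos: [0.6206, -0.0175, 0.2074]
orientation: [3.129, 0.004, 1.688]
wrist_force: [-1.0, 0.7, 0.4]
width: 0.0234
gripper_force: 0.0
[ 0.61747438 -0.01684209  0.20054607] [3.13925532e+00 6.84104613e-04 1.68827982e+00] [-0.5211233  -0.21395286 -0.74626712]
230 0.02258549341916434 0.10633567386085797 0.004070072041788368 0.03934517543266177 0.08753619829709117 0.12279791775091038 0.02827241601446434
  return np.nanmean(a, axis, out=out, keepdims=keepdims)
Traceback (most recent call last):
  File "k.py", line 8, in <module>
    print(k.sum(),np.nanmedian(zx[k]),np.nanmedian(zy[k]),zx[k].min(),zx[k].max(),zy[k].min(),zy[k].max(),np.median(z[k]))
                                                          ~~~~~~~~~^^
ValueError: zero-size array to reduction operation minimum which has no identity
```

View pics/s3.png

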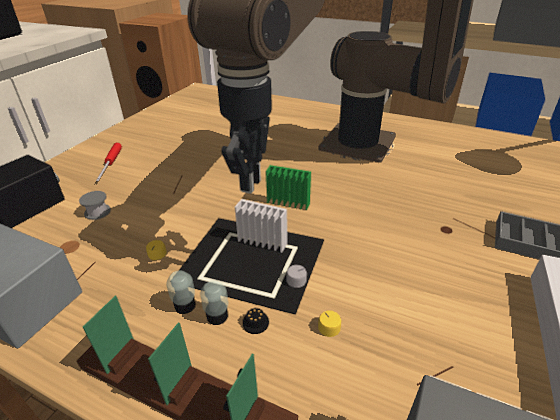

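The knob is at zone y ≈ 106 mm, so its near edge (87) is beyond the tape's outer edge (78), and it is still on the mat. The heatsink still stands at (262,226). Next I go behind its flat face.

```bash
python3 -m creep '[[-0.06,-3,-1,0,0,0,-0.12],[-0.06,-6,-2,0,0,0,-0.24],[-0.06,-9,-3,0,0,0,-0.36],[-0.06,-12,-3.7,0,0,0,-0.48],[-0.06,-14.2,-3.7,0,0,0,-0.6],[-0.06,-14.2,-3.7,0,0,0,-0.72],[-0.06,-14.2,-3.7,0,0,0,-0.84],[-0.06,-14.2,-3.7,0,0,0,-0.96],[-0.06,-14.2,-3.7,0,0,0,-1.08],[-0.06,-14.2,-3.7,0,0,0,-1.2],[-0.06,-14.2,-3.7,0,0,0,-1.32],[-0.06,-14.2,-3.7,0,0,0,-1.44]]'
python3 -m creep '[[-0.06,0,0,0,0,0,-0.1],[-0.06,0,0,-2,0,0,-0.19],[-0.06,0,0,-5,0,0,-0.19],[-0.06,0,0,-8,0,0,-0.19],[-0.06,0,0,-10,0,0,-0.19],[-0.06,0,0,-11.7,0,0,-0.19],[-0.06,0,0,-11.7,0,0,-0.19],[-0.06,0,0,-11.7,0,0,-0.19]]'
python3 - <<'E'
from h import *
p,W=snap('scene','s4'); cv2.imwrite('pics/s4c.png',cv2.resize(p[120:340,130:380,::-1],None,fx=2.4,fy=2.4)); s=read_state(); print(s['tool_pos'],s['orientation'],s['wrist_force'])
E
```

```text
time: 5.88
tool_pos: [0.4735, -0.0531, 0.1965]
orientation: [-3.139, 0.004, 0.242]
wrist_force: [-0.8, -0.4, -0.5]
width: 0.04
gripper_force: 0.0
time: 6.55
tool_pos: [0.4729, -0.0529, 0.0798]
orientation: [-3.139, 0.006, 0.058]
wrist_force: [-0.6, 0.3, 1.1]
width: 0.0401
gripper_force: 0.0
[ 0.47425595 -0.0533149   0.0814606 ] [-3.14063781e+00  2.33083611e-03  5.85851020e-02] [ 0.56251714  0.37413816 -0.0836628 ]
```

View pics/s4c.png

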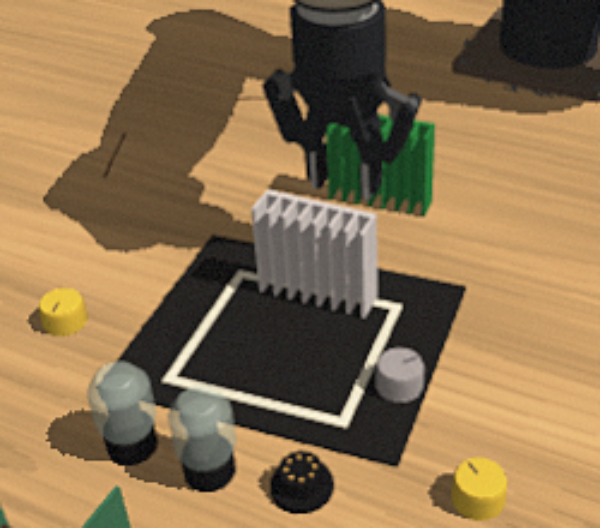

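The gripper is at (340,150) in the crop, behind the flat face, with both fingers inside the heatsink's width. The heatsink is standing. Next I push slowly.

```bash
python3 -m creep '[[-0.06,1.2,0.07,-0.5,0,0,0],[-0.06,2.2,0.13,-0.5,0,0,0],[-0.06,2.8,0.17,-0.5,0,0,0],[-0.06,3.2,0.19,-0.5,0,0,0],[-0.06,3.6,0.22,-0.5,0,0,0],[-0.06,4,0.24,-0.5,0,0,0],[-0.06,4.4,0.26,-0.5,0,0,0],[-0.06,4.8,0.29,-0.5,0,0,0],[-0.06,5.2,0.31,-0.5,0,0,0],[-0.06,5.5,0.33,-0.5,0,0,0],[-0.06,5.8,0.35,-0.5,0,0,0],[-0.06,5.8,0.35,-0.5,0,0,0]]'
python3 - <<'E'
from h import *
p,W=snap('scene','s5'); cv2.imwrite('pics/s5c.png',cv2.resize(p[120:340,130:380,::-1],None,fx=2.4,fy=2.4)); s=read_state(); print(s['tool_pos'],s['orientation'],s['wrist_force'])
E
```

```text
time: 7.6
tool_pos: [0.5337, -0.05, 0.0775]
orientation: [3.141, -0.001, 0.059]
wrist_force: [0.5, 0.2, -0.2]
width: 0.04
gripper_force: 0.0
[ 0.53326227 -0.04997422  0.0772983 ] [ 3.14155162e+00 -6.22122135e-05  5.89392348e-02] [ 0.3699517  -1.15032701 -0.93959158]
```

View pics/s5c.png

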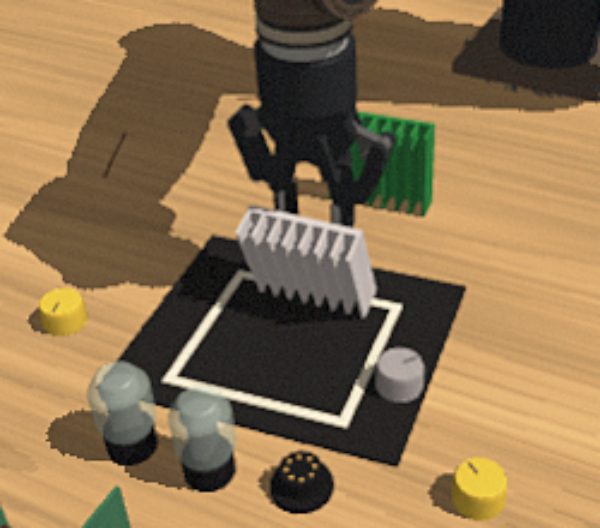

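The heatsink is leaning about 15–20° with its feet still in place near (262,290)–(368,312). I continue slowly.

```bash
python3 -m creep '[[-0.06,0.3,0.02,0,0,0,0],[-0.06,0.6,0.04,0,0,0,0],[-0.06,0.9,0.05,0,0,0,0],[-0.06,1.2,0.07,0,0,0,0],[-0.06,1.5,0.09,0,0,0,0],[-0.06,1.8,0.11,0,0,0,0],[-0.06,2.1,0.13,0,0,0,0],[-0.06,2.4,0.14,0,0,0,0],[-0.06,2.4,0.14,0,0,0,0],[-0.06,2.4,0.14,0,0,0,0],[-0.06,2.4,0.14,0,0,0,0],[-0.06,2.4,0.14,0,0,0,0]]'
python3 - <<'E'
from h import *
p,W=snap('scene','s6'); cv2.imwrite('pics/s6c.png',cv2.resize(p[120:340,130:380,::-1],None,fx=2.4,fy=2.4)); s=read_state(); print(s['tool_pos'],s['orientation'],s['wrist_force'])
E
```

```text
time: 8.65
tool_pos: [0.5568, -0.0485, 0.0772]
orientation: [-3.142, 0.0, 0.059]
wrist_force: [-0.1, -0.4, -0.8]
width: 0.0405
gripper_force: 0.0
[ 0.55684148 -0.04854744  0.07727063] [-3.14151157e+00  1.81632991e-04  5.87536708e-02] [0.07862237 0.57255489 0.36500562]
```

View pics/s6c.png

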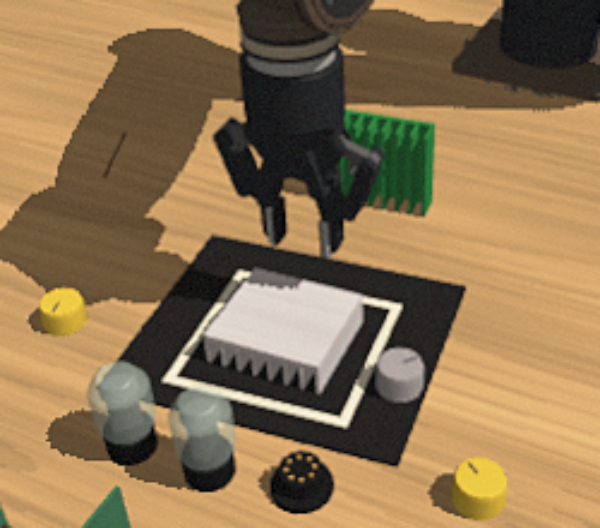

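The heatsink is down with its flat face up, spanning (205–365, 275–390) in the crop, and the knob is still outside at (400,375). I retreat upward and toward the robot, then check with the top camera.

```bash
python3 -m creep '[[-0.06,-1,0,2,0,0,0],[-0.06,-2,0,5,0,0,0],[-0.06,-3,0,8,0,0,0],[-0.06,-4,-3,11,0,0,0],[-0.06,-4,-7,14,0,0,0],[-0.06,-4,-11,14,0,0,0],[-0.06,-4,-15,14,0,0,0],[-0.06,-4,-19,14,0,0,0],[-0.06,-4,-22,14,0,0,0],[-0.06,-4,-24,14,0,0,0],[-0.06,-4,-24,14,0,0,0],[-0.06,-4,-24,14,0,0,0]]'
python3 - <<'E'
from h import *
p,W=snap('top','t7'); snap('scene','s7')
d=W[...,:2]-[.6012,-.0449]; zx=d@[.9931,.1175]; zy=d@[-.1175,.9931]; z=W[...,2]
m=(z>.026)&(z<.040)&(abs(zx)<.09)&(abs(zy)<.075)&(p.min(-1)>60)
r=cv2.minAreaRect(np.stack([zx[m],zy[m]],-1).astype(np.float32)*1000); print(r,cv2.boxPoints(r).round(1).tolist(),np.percentile(z[m],[5,50,95]))
cv2.imwrite('pics/t7c.png',cv2.resize(p[90:280,220:440,::-1],None,fx=3,fy=3))
E
python3 k.py s7
```

```text
time: 9.7
tool_pos: [0.5166, -0.2893, 0.217]
orientation: [-3.141, 0.0, 0.057]
wrist_force: [-0.2, -0.4, -0.0]
width: 0.0401
gripper_force: 0.0
((0.23919296264648438, -1.3211822509765625), (100.04798126220703, 90.8692855834961), 86.76925659179688) [[-47.900001525878906, -48.70000076293945], [42.79999923706055, -53.79999923706055], [48.400001525878906, 46.099998474121094], [-42.29999923706055, 51.20000076293945]] [0.03056984 0.0330555  0.03545208]
230 0.02242854190984373 0.10594336248937786 0.0029100989848710223 0.03924731771944474 0.08658719628401677 0.12344190233155365 0.028039243089258793
```

View pics/t7c.png

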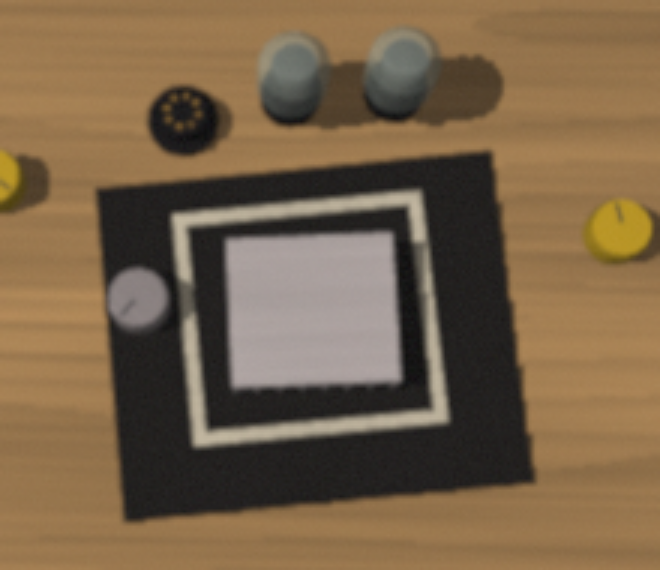

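The heatsink lies flat, spanning (225–402, 232–390) inside the tape with its top at z = 33 mm. The knob at (138,300) is clear of the tape, and the tubes and socket haven't moved. I sign off.

```bash
python3 -c "from station import sign_off; print(sign_off())"
```

```text
the job is handed in; nothing more can be done
None
```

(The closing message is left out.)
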